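# Slide the empty soap dispenser's filler cover open to its click stop

### The job

The steel soap dispenser is empty: get it ready for refilling by pushing its top cover open to the left (as the robot sees it), with the fingertips against the black pad of the cover's tab, until the cover clicks into its open catch with its edge flush with the left end of the tank. Stop at the click: pushed on past the catch the cover would run off its rails. Push gently, do not pinch the tab or lean on the dispenser, leave the things on the counter alone, and finish with the hand clear.

Things in the scene. Friction and masses are not known exactly. Their poses are not given: they have to be found in the camera images.
- dispenser: Wall-hung push dispenser of brushed steel, tank 90 (x) x 200 (y) x 120 mm (z), fixed to the front of a tiled ledge 230 mm high. Origin: centre of the tank's underside, 100 mm above the counter; x points away from the robot into the ledge, y to the left along it, z up. Deck at z = 120 mm; its right half has a filler mouth 56 x 68 mm. Push valve low in front, 30 mm out.
- cover (a joint): Position (m) of the sheet-metal cover, 78 (x) x 96 (y) x 2 mm, sliding to the dispenser's +y between two C-rails (10 mm high, 70 mm clear between lips); its top face is 5 mm above the deck. 0 = shut over the mouth; 0.104 = in the open catch, left edge flush with the tank's left end; 0.130 = hard end of travel, at which it leaves the rails. Starts shut or part open. Drag about 1 N.
- dome (a point): Small dark dome, 18 mm across, on the cover near its left edge (at the cover's top face). Under it a spring ball rides the deck and over two ribs. At joint 0.093 the push jumps to 5 to 8 N, then eases to nothing over the crest at 0.099; from about 0.101 on the cover jumps ahead by itself into the catch at 0.104. Pushed on, it needs 5 to 8 N again to go over the second rib (crest at 0.109).
- cover_edge (a point): Middle of the cover's left (+y) edge, at its top face; level with left_end along y when the cover is in its catch.
- left_end (a point): Middle of the tank's left end, at the height of the cover's top face; fixed to the dispenser, axes as the dispenser's.
- pad_face (a point): Centre of the push face of the black rubber pad (44 mm in x, 16 mm high from the cover's top face, 5 mm thick) on the right-hand side of the cover's upturned metal tab; the face looks to the dispenser's -y: push it towards +y. The bare tab behind the pad is 50 (x) x 2.5 (y) x 20 mm, so 4 mm higher. Right of the face lie 4 mm of cover, then the deck and mouth, 5 mm lower. Axes as the dispenser's.
- brush_holder: Bystander: green silicone holder, 74 mm across and 85 mm tall, with two brushes up to 175 mm; loose on the counter. Origin under its centre.
- trimmer: Bystander: black beard trimmer lying on the counter, 165 x 40 x 34 mm, blade to its +x; loose. Origin under its centre.
- comb: Bystander: wooden comb lying flat on the counter, 175 x 40 x 8 mm; loose. Origin under its centre.
- mirror: Bystander: round tortoiseshell acrylic mirror, 120 mm across, on a hinged brass stand with a 96 mm round base, 187 mm tall in all; loose. Origin under its base.

How it is judged:
By the outcome, as a careful person would: the job done as asked, in the order asked, and still so for the second after the job is handed in, with the robot touching nothing.
It also fails if it takes over 48 s, if anything falls off the work surface, if the arm or the gripper's body presses on something with over 40 N, if the wrist force passes 120 N, or if a joint passes its speed limit or range.

### The arm

A 6-joint arm with a two-finger parallel gripper is mounted at the origin on the work surface. World frame = base frame: x ahead of the robot, y to its left, z up, the work surface at z = 0. Lengths are in m, angles in rad, forces in N, time in s.
With the tool pointing down it reaches from about 0.3 to 0.775 m from the base axis. Payload 14.6 kg.
Tool frame: the origin (TCP) lies on the mounting face of the last link; the fingertips stand 199 mm ahead of it and the grasp point (between the pads) lies 180 mm ahead of it; z points along the fingers, y is the direction in which the jaws open and shut (so a half turn about z gives the same grasp; the last joint's range is limited). The gripper opens to 94 mm and grips with 3 to 60 N. Pads are 16 mm wide; open, the fingers measure 119 mm over their backs; the gripper's body (75 mm by 177 mm) begins 78 mm behind the grasp point.
Start: joints at [1.272, 0.3, 1.521, -0, 1.321, -0.067], TCP at [0.126, 0.535, 0.405] pointing down, gripper open.
Joint ranges: [-3.03, 3.03], [-0.79, 2.21], [0.23, 2.52], [-1.04, 4.18], [0, 3.07], [-2.55, 2.55]. Speed limits (rad/s): [2.22, 2.22, 2.57, 3.14, 3.14, 3.14].

### API

Orientations are given as [roll, pitch, yaw] about the fixed x, y, z axes, in that order (R = Rz(yaw) Ry(pitch) Rx(roll)).
In Python, from station import sensors, vision, job gives the robot as it stands. The module is installed in compiled form; this text tells all that it offers.
- The arm moves only by the tool arm_command, never from a script. Its argument "plan" is one flat list of numbers, 5 for each row, row after row: the closure, from -1 (fully open) to 1 (shut), so that 0 is half open, then the shift along the world's x, y, z scaled (see below), then the turn about the world's z scaled (see below). A call has 1 to 20 rows; each row is the pose to reach, as a shift and turn from the pose commanded when the call began; what a row does not reach only later rows make up. The controller multiplies each number of a shift by 400 mm and each number of a turn by 120 degrees. A row lasts 1/10 s, in which the tool goes at most 50 mm and 8.59 degrees, less where a joint would pass 70% of its speed; a pose out of reach is approached as far as the arm can. A call with a number of a shift or a turn outside -1 to 1 is refused whole. A call with a gripper value outside its range is refused whole. The fingers move at their own pace and stop on an object; "newtons" is the grip in N (left out, the last holds). Time passes only in rows, so rows that repeat a pose let the fingers close. It gives the time, the measured TCP pose, the force and the opening at its end, in the units of the state.
- sensors.get_obs(): the state, without advancing time (a new reading comes with each control period).
- vision.camera(name): name is "scene" or "side" or "wrist"; returns the picture (384x512x3 uint8, blue, green, red); there is no depth.
- vision.camera_params(name): a dict with "intrinsics" (3x3 intrinsics, pixels), "rvec" (rotation vector, rad) and "tvec" (3), from world to camera coordinates, as OpenCV has them. Camera axes: x right, y down, z forward; pixel columns grow to the right and rows downward; lengths in m; the calibration is good to about 2 mm. A picture is of the moment at which its call begins: read the wrist's pose just before it. camera_params takes no time and is no camera call; for the wrist camera it gives the pose at the moment of the call.
- job.hand_in(): hands the job in, once; it reports no verdict.
Trained networks look in the newest picture that a camera, given by its name, has taken for a name from the list of things; names that differ only in an ending like _2 or _b are one class to them, and where a whole thing is asked for, a point or a joint stands for the part that bears it (a point fixed in the world has none). Each returns a list of dicts, best first, with "confidence" (0 to 1); they miss things now and then, are a little off and sometimes report something else, mostly with a low value. They report only what shows in the picture. A call takes as long as a camera call.
- vision.search_frame(name, camera): "at" ([row, column] in pixels, amid what is visible of it).
- vision.silhouettes(name, camera): "mask" (384x512 bool, what is visible of it) and "at" ([row, column] in pixels, amid what is visible of it).
- vision.pinpoint(name, camera): "at" ([row, column] in pixels: a listed point, or the origin of a listed thing).
The state is a dict: "time_s": time; "qpos": joint angles; "joint_vel": joint speeds; "tau": joint torques, N m; "ee_pos": TCP position; "eef_rot": TCP orientation; "force": force on the tool from outside, world axes, zero at the start; "moment": the same for the moment, N m; "grip_width": finger opening in m.
Only numpy, scipy, OpenCV 4.12 (cv2) and the standard library are available. Lean on these libraries where they do the work, as an engineer would, in place of code of your own. Each camera call takes 0.05 s, during which the arm holds its last target.

## Working session

There is one attempt and no reset: what is moved stays moved. The work goes in short steps, Python scripts to look and compute and a tool call to move; the robot and the scene stay as the last step left them, time stands still between calls to the robot, and variables do not carry over. Pictures are saved under pics/ and viewed, and the job is handed in when it is done.

Besides the shell and the picture viewer there is one more tool, called as name(argument=value, ...) on one line, values as JSON. arm_command: Moves the arm, as the interface text tells. Its arguments: {"type":"object","properties":{"plan":{"type":"array"},"newtons":{"type":"number"}},"required":["plan"]}

```bash
mkdir -p pics
cat > h.py <<'E'
import numpy as np, cv2
from station import sensors, vision, job
def params(c):
    p=vision.camera_params(c); R=cv2.Rodrigues(np.array(p["rvec"],float))[0]
    return np.array(p["intrinsics"],float),R,np.array(p["tvec"],float).ravel()
def ray(c,at):
    K,R,t=params(c); d=R.T@np.linalg.inv(K)@np.array([at[1],at[0],1.0]); return -R.T@t,d/np.linalg.norm(d)
def proj(c,X):
    K,R,t=params(c); q=K@(R@np.array(X)+t); return q[1]/q[2],q[0]/q[2]
def tri(obs):
    A=np.zeros((3,3));b=np.zeros(3)
    for c,at in obs:
        o,d=ray(c,at);P=np.eye(3)-np.outer(d,d);A+=P;b+=P@o
    X=np.linalg.solve(A,b); return X
def onz(c,at,z):
    o,d=ray(c,at); return o+d*(z-o[2])/d[2]
E
python3 - <<'E'
from h import *
o=sensors.get_obs();print({k:np.round(v,4) for k,v in o.items()})
names=["dispenser","dome","cover_edge","left_end","pad_face"]
for c in ["scene","side","wrist"]:
    im=vision.camera(c);cv2.imwrite(f"pics/{c}0.png",im)
    print(c,-params(c)[1].T@params(c)[2])
for c in ["scene","side"]:
    for n in names:
        print(c,n,[(np.round(r["at"],1),round(r["confidence"],2)) for r in vision.pinpoint(n,c)][:3])
E
```

```text
{'time_s': np.float64(0.0), 'qpos': array([ 1.2724,  0.3005,  1.5216, -0.    ,  1.3207, -0.0666]), 'joint_vel': array([ 0.0009,  0.0004,  0.0012, -0.0001,  0.0022, -0.0003]), 'tau': array([ 8.00000e-04, -5.31811e+01, -3.52729e+01,  7.08000e-02,
        2.45000e-02, -1.00000e-04]), 'ee_pos': array([0.1263, 0.5353, 0.4041]), 'eef_rot': array([-3.1404, -0.    ,  2.9099]), 'force': array([ 0.7642, -0.6357,  0.2765]), 'moment': array([0.0247, 0.0027, 0.0215]), 'grip_width': np.float64(0.094)}
scene [0.89224464 0.4152754  0.85807105]
side [0.35151151 0.61060719 0.88574129]
wrist [0.05104283 0.55260296 0.38373956]
scene dispenser [(array([234.6, 214.9]), 0.87)]
scene dome [(array([202.6, 208. ]), 0.67)]
scene cover_edge [(array([211.7, 211.9]), 0.79)]
scene left_end [(array([230.9, 234.7]), 0.94)]
scene pad_face [(array([185.5, 186.4]), 0.91), (array([231.9, 232.6]), 0.57)]
side dispenser [(array([202.7, 224.3]), 0.69), (array([171.6, 252.8]), 0.63)]
side dome [(array([169.4, 212.4]), 0.65), (array([147.4, 226. ]), 0.56)]
side cover_edge [(array([171.9, 215.8]), 0.7), (array([298.4, 207. ]), 0.53)]
side left_end [(array([195.8, 203.3]), 0.83)]
side pad_face []
```

View pics/scene0.png

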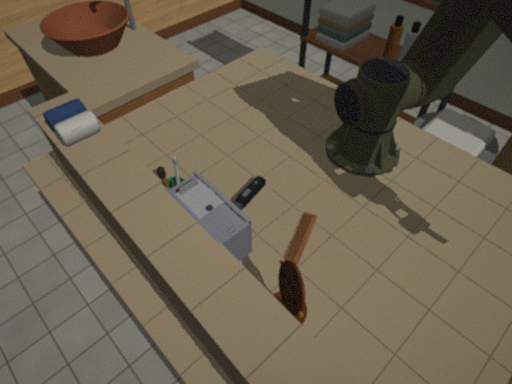

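View pics/side0.png

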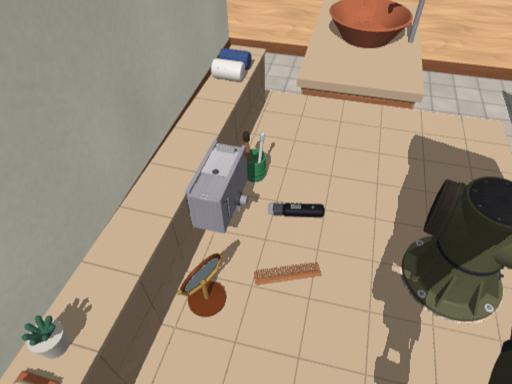

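View pics/wrist0.png

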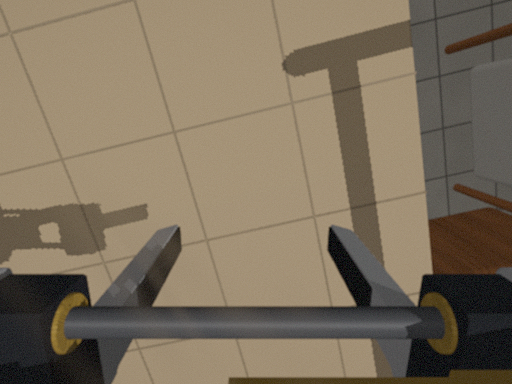

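Run:
```python
from h import *
print("dome",tri([("scene",(202.6,208)),("side",(169.4,212.4))]))
print("edge",tri([("scene",(211.7,211.9)),("side",(171.9,215.8))]))
print("left",tri([("scene",(230.9,234.7)),("side",(195.8,203.3))]))
print("disp",tri([("scene",(234.6,214.9)),("side",(202.7,224.3))]))
print("pad z.24",onz("scene",(185.5,186.4),.233))
```

```text
dome [ 0.63306255 -0.00965942  0.24207449]
edge [ 0.6300741  -0.00819115  0.22308537]
left [0.63143045 0.07233415 0.22713813]
disp [ 0.6216243  -0.02381948  0.09730624]
pad z.24 [ 0.63153352 -0.09503117  0.233     ]
```

Run:
```python
import cv2,numpy as np
a=cv2.imread("pics/scene0.png")[145:275,145:275];b=cv2.imread("pics/side0.png")[120:250,165:295]
cv2.imwrite("pics/crop0.png",np.hstack([cv2.resize(x,(400,400),interpolation=cv2.INTER_CUBIC) for x in (a,b)]))
```

```text
(no output)
```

View pics/crop0.png

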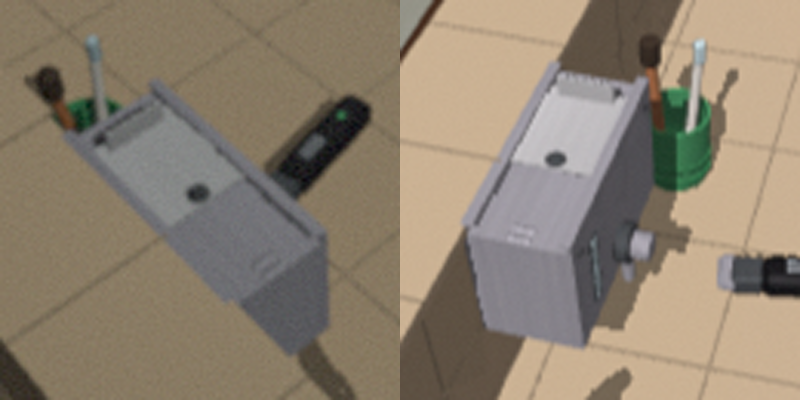

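Run:
```python
from h import *
for n,c,at in [("FL","scene",(221.4,251.3)),("FR","scene",(171.6,195.4)),("BR","scene",(187.9,167.8)),
 ("BR","side",(141.1,215.4)),("FR","side",(146,244.6)),("BL","side",(193.1,187.1)),("FL","side",(201.3,224.5))]:
    print(n,c,onz(c,at,.23).round(4))
for n,s,e in [("dome",(202.6,208),(169.4,212.4)),("edge",(211.7,211.9),(171.9,215.8)),("left",(230.9,234.7),(195.8,203.3))]:
    print(n,onz("scene",s,.225).round(4),onz("side",e,.225).round(4))
print(onz("scene",(185.5,186.4),.233))
```

```text
FL scene [0.5915 0.0818 0.23  ]
FR scene [ 0.5879 -0.1184  0.23  ]
BR scene [ 0.6658 -0.1215  0.23  ]
BR side [ 0.6656 -0.121   0.23  ]
FR side [ 0.5841 -0.1198  0.23  ]
BL side [0.67   0.0736 0.23  ]
FL side [0.5769 0.0775 0.23  ]
dome [ 0.6239 -0.0263  0.225 ] [ 0.6403 -0.0206  0.225 ]
edge [ 6.338e-01 -2.000e-04  2.250e-01] [ 0.6292 -0.0141  0.225 ]
left [0.6313 0.0728 0.225 ] [0.6323 0.0687 0.225 ]
[ 0.63153352 -0.09503117  0.233     ]
```

arm_command(plan=[1,0,0,0.3,0,1,0,0,0.35,0,1,0,0,0.35,0,1,0.1,-0.11,0.35,0.05,1,0.2,-0.22,0.35,0.11,1,0.3,-0.33,0.35,0.11,1,0.4,-0.44,0.35,0.11,1,0.5,-0.55,0.35,0.11,1,0.6,-0.66,0.35,0.11,1,0.7,-0.78,0.35,0.11,1,0.8,-0.89,0.35,0.11,1,0.9,-1,0.35,0.11,1,0.9,-1,0.35,0.11,1,0.9,-1,0.35,0.11,1,0.9,-1,0.35,0.11,1,0.9,-1,0.35,0.11,1,0.9,-1,0.35,0.11], newtons=10)

```text
time_s: 2.35
ee_pos: [0.4858, 0.1359, 0.5448]
eef_rot: [3.141, 0.0, 3.141]
force: [0.3, -0.8, 0.1]
grip_width: 0.0004
```

arm_command(plan=[1,0.06,-0.11,0,0,1,0.12,-0.22,0,0,1,0.18,-0.33,0,0,1,0.24,-0.44,0,0,1,0.3,-0.55,0,0,1,0.36,-0.62,0,0,1,0.36,-0.68,0,0,1,0.36,-0.68,0,0,1,0.36,-0.68,0,0,1,0.36,-0.68,0,0,1,0.36,-0.68,0,0])

```text
time_s: 3.45
ee_pos: [0.6301, -0.1352, 0.5453]
eef_rot: [-3.141, 0.001, -3.141]
force: [0.2, -0.2, -1.1]
grip_width: 0.0004
```

Run:
```python
from h import *
o=sensors.get_obs();print({k:np.round(o[k],4) for k in("ee_pos","force","eef_rot","qpos")})
cams=["wrist","scene","side"];X={}
for c in cams: cv2.imwrite(f"pics/{c}1.png",vision.camera(c))
print("cam",-params("wrist")[1].T@params("wrist")[2])
for n in ["dome","cover_edge","left_end","pad_face"]:
  for c in cams:
    z=.233 if n=="pad_face" else .225
    print(n,c,[(np.round(r["at"],1),round(r["confidence"],2),onz(c,r["at"],z).round(4)) for r in vision.pinpoint(n,c)][:2])
```

```text
{'ee_pos': array([ 0.6301, -0.1352,  0.5453]), 'force': array([ 0.1794, -0.1881, -1.1269]), 'eef_rot': array([-3.1414e+00,  9.0000e-04, -3.1413e+00]), 'qpos': array([-2.6820e-01,  4.7600e-01,  9.6250e-01,  1.0000e-04,  1.7022e+00,
       -1.8392e+00])}
cam [ 0.55286422 -0.13639289  0.52445474]
dome wrist [(array([191.1, 370.8]), 0.94, array([ 0.6305, -0.0174,  0.225 ]))]
dome scene [(array([202.6, 208.8]), 0.79, array([ 0.6226, -0.025 ,  0.225 ]))]
dome side [(array([170.5, 213.6]), 0.87, array([ 0.6361, -0.0176,  0.225 ])), (array([298.9, 208.3]), 0.72, array([0.5342, 0.3135, 0.225 ]))]
cover_edge wrist [(array([191.9, 380.2]), 0.61, array([ 0.6313, -0.0081,  0.225 ]))]
cover_edge scene [(array([213.4, 211.6]), 0.67, array([0.6373, 0.003 , 0.225 ]))]
cover_edge side [(array([174.6, 214. ]), 0.55, array([ 0.6305, -0.0041,  0.225 ])), (array([174.1, 251.9]), 0.18, array([ 0.5398, -0.0275,  0.225 ]))]
left_end wrist []
left_end scene [(array([230.4, 235.1]), 0.91, array([0.6298, 0.0724, 0.225 ]))]
left_end side [(array([195. , 201.2]), 0.9, array([0.638 , 0.0675, 0.225 ])), (array([276.1, 284.1]), 0.71, array([0.4052, 0.2326, 0.225 ]))]
pad_face wrist []
pad_face scene [(array([185.4, 183.9]), 0.68, array([ 0.6355, -0.0993,  0.233 ]))]
pad_face side [(array([150.7, 227.3]), 0.93, array([ 0.6218, -0.0881,  0.233 ]))]
```

View pics/wrist1.png

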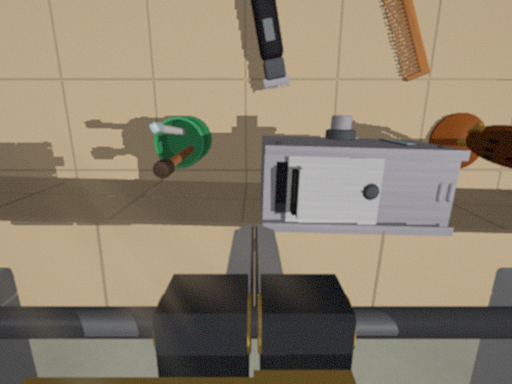

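Run:
```python
import cv2
a=cv2.imread("pics/wrist1.png")[125:245,250:480]
cv2.imwrite("pics/crop1.png",cv2.resize(a,(800,417),interpolation=cv2.INTER_CUBIC))
```

```text
(no output)
```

View pics/crop1.png

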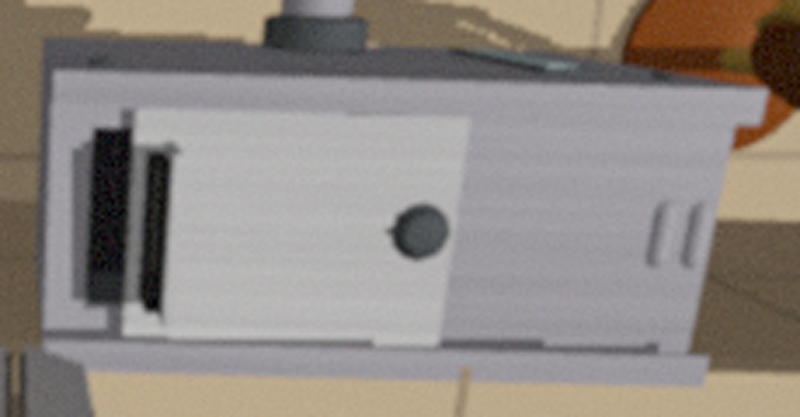

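Run:
```python
from h import *
print(params("wrist")[1].round(3))
for n,x,y,z in [("railFR",52,72,.23),("railBR",45,385,.23),("railFL",768,90,.23),("railBL",708,385,.23),
 ("railFR",45,75,.23),
 ("coverFL",470,115,.225),("coverBL",440,345,.225),("coverFR",135,110,.225),("coverBR",122,335,.225),("dome",420,230,.225),
 ("padF top",150,152,.241),("padB top",145,308,.241),("padF bot",132,150,.225),("tabF",172,150,.245),("tabB",163,310,.245),("deckL F",735,125,.22),("deckL B",690,350,.22)]:
    print(n,onz("wrist",(125+y/3.478,250+x/3.478),z).round(4))
```

```text
[[ 0.002  1.    -0.001]
 [ 0.964 -0.001  0.266]
 [ 0.266 -0.001 -0.964]]
railFR [ 0.5837 -0.1269  0.23  ]
railBR [ 0.6774 -0.1282  0.23  ]
railFL [0.589  0.0729 0.23  ]
railBL [0.6776 0.0716 0.23  ]
railFR [ 0.5845 -0.1288  0.23  ]
coverFL [ 0.5966 -0.0072  0.225 ]
coverBL [ 0.6666 -0.0083  0.225 ]
coverFR [ 0.595  -0.1029  0.225 ]
coverBR [ 0.6632 -0.1049  0.225 ]
dome [ 0.6305 -0.018   0.225 ]
padF top [ 0.6043 -0.1003  0.241 ]
padB top [ 0.6492 -0.1003  0.241 ]
padF bot [ 0.6066 -0.1035  0.225 ]
tabF [ 0.603 -0.095  0.245]
tabB [ 0.6484 -0.0957  0.245 ]
deckL F [0.6004 0.0724 0.22  ]
deckL B [0.6702 0.0712 0.22  ]
```

arm_command(plan=[1,-0.008,0,-0.08,0,1,-0.008,0,-0.16,0,1,-0.008,0,-0.22,0,1,-0.008,0,-0.26,0,1,-0.008,0,-0.28,0,1,-0.008,0,-0.287,0,1,-0.008,0,-0.287,0,1,-0.008,0,-0.287,0,1,-0.008,0,-0.287,0])

```text
time_s: 5.1
ee_pos: [0.6271, -0.1367, 0.4307]
eef_rot: [-3.141, 0.001, 3.14]
force: [-0.6, -0.1, 0.4]
grip_width: 0.0006
```

```bash
cat > look.py <<'E'
from h import *
import sys
k=sys.argv[1]
o=sensors.get_obs();print({q:np.round(o[q],4) for q in("time_s","ee_pos","force","eef_rot")})
ims=[]
for c,(r0,c0,n) in {"scene":(145,145,130),"side":(120,165,130),"wrist":(0,0,0)}.items():
    im=vision.camera(c);cv2.imwrite(f"pics/{c}{k}.png",im)
    ims.append(cv2.resize(im[r0:r0+n,c0:c0+n],(400,400),interpolation=cv2.INTER_CUBIC) if n else im)
cv2.imwrite(f"pics/crop{k}.png",np.hstack(ims[:2]))
E
python3 look.py 2
```

```text
{'time_s': np.float64(5.1), 'ee_pos': array([ 0.6271, -0.1367,  0.4307]), 'force': array([-0.6351, -0.1021,  0.4136]), 'eef_rot': array([-3.1412e+00,  1.2000e-03,  3.1402e+00])}
```

View pics/crop2.png

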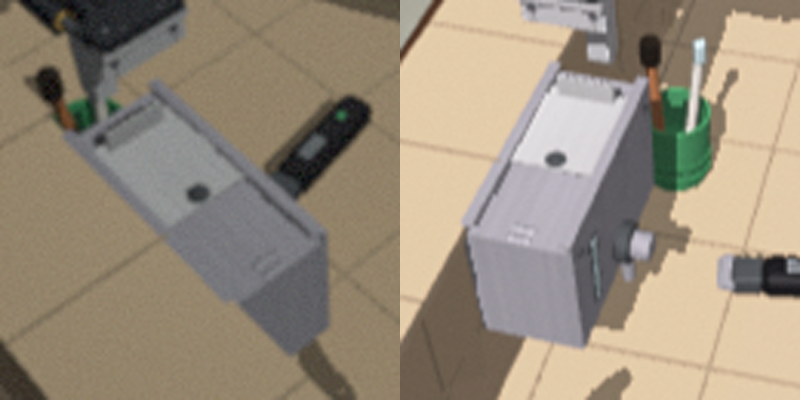

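View pics/wrist2.png

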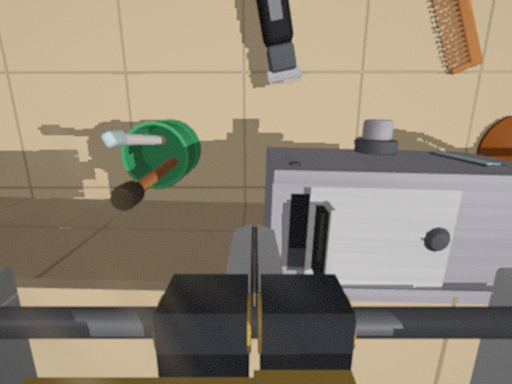

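arm_command(plan=[1,0,0.01,0,0,1,0,0.02,0,0,1,0,0.03,0,0,1,0,0.04,0,0,1,0,0.045,0,0,1,0,0.05,0,0,1,0,0.053,0,0,1,0,0.056,0,0,1,0,0.059,0,0,1,0,0.062,0,0,1,0,0.065,0,0,1,0,0.068,0,0,1,0,0.071,0,0,1,0,0.074,0,0,1,0,0.077,0,0,1,0,0.08,0,0,1,0,0.08,0,0,1,0,0.08,0,0])

```text
time_s: 7.05
ee_pos: [0.6271, -0.1045, 0.4298]
eef_rot: [3.141, -0.0, 3.14]
force: [0.2, -0.1, -0.6]
grip_width: 0.0003
```

```bash
python3 look.py 3
```

```text
{'time_s': np.float64(7.05), 'ee_pos': array([ 0.6271, -0.1045,  0.4298]), 'force': array([ 0.2377, -0.1469, -0.5572]), 'eef_rot': array([ 3.1411e+00, -2.0000e-04,  3.1404e+00])}
```

View pics/wrist3.png

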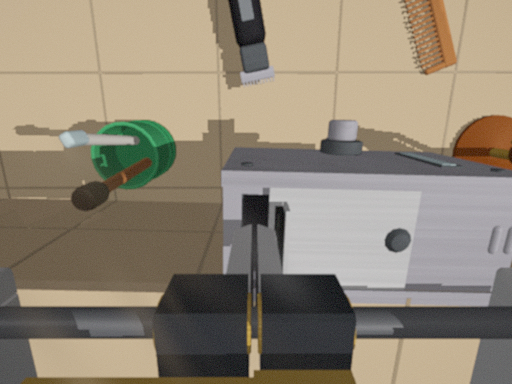

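View pics/crop3.png

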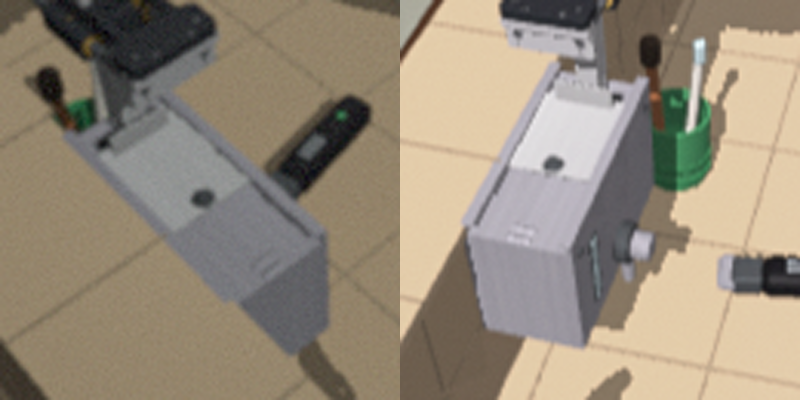

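```bash
cat > meas.py <<'E'
from h import *
import sys
# dome by dark-blob & network
vision.camera("wrist")
for n in ["dome","cover_edge","left_end"]:
    print(n,[(np.round(r["at"],1),round(r["confidence"],2),onz("wrist",r["at"],.225).round(4)) for r in vision.pinpoint(n,"wrist")][:2])
im=cv2.imread(sys.argv[1])
g=cv2.GaussianBlur(cv2.cvtColor(im,cv2.COLOR_BGR2GRAY).astype(np.float32),(3,3),0)
for row in (205,215,225,265,272):
    d=np.diff(g[row-2:row+3].mean(0)); 
    idx=[i for i in range(290,510) if abs(d[i])>6 and abs(d[i])==abs(d[max(0,i-4):i+5]).max()]
    print(row,[(i,round(float(d[i]),0),round(float(onz("wrist",(row,i+.5),.225)[1]),4)) for i in idx])
E
python3 meas.py pics/wrist3.png
```

```text
dome [(array([239.7, 395.8]), 0.97, array([ 0.6307, -0.0118,  0.225 ]))]
cover_edge [(array([239. , 410.6]), 0.74, array([ 0.6302, -0.0021,  0.225 ]))]
left_end []
205 [(418, -7.0, -0.0003)]
215 [(416, -7.0, -0.0006)]
225 [(415, -7.0, -0.0003)]
265 [(407, -8.0, -0.0016), (509, -18.0, 0.0673)]
272 [(334, 7.0, -0.0506), (406, -10.0, -0.0016), (495, -19.0, 0.059)]
```

arm_command(plan=[1,0,0.005,0,0,1,0,0.01,0,0,1,0,0.015,0,0,1,0,0.022,0,0,1,0,0.029,0,0,1,0,0.036,0,0,1,0.001,0.043,0,0,1,0.001,0.05,0,0,1,0.001,0.057,0,0,1,0.001,0.064,0,0,1,0.001,0.071,0,0,1,0.002,0.078,0,0,1,0.002,0.085,0,0,1,0.002,0.092,0,0,1,0.002,0.099,0,0,1,0.002,0.106,0,0,1,0.002,0.111,0,0,1,0.002,0.115,0,0,1,0.002,0.118,0,0,1,0.002,0.12,0,0])

```text
time_s: 9.4
ee_pos: [0.628, -0.0566, 0.4299]
eef_rot: [3.142, 0.0, 3.14]
force: [2.3, -1.5, 0.7]
grip_width: 0.0007
```

```bash
python3 look.py 4; python3 meas.py pics/wrist4.png
```

```text
{'time_s': np.float64(9.4), 'ee_pos': array([ 0.628 , -0.0566,  0.4299]), 'force': array([ 2.3361, -1.4851,  0.6899]), 'eef_rot': array([3.1416, 0.    , 3.1402])}
dome [(array([242.6, 395.6]), 0.9, array([0.6334, 0.0365, 0.225 ]))]
cover_edge [(array([240.8, 412.6]), 0.62, array([0.6321, 0.0475, 0.225 ]))]
left_end [(array([245.7, 452.7]), 0.83, array([0.6357, 0.0746, 0.225 ]))]
205 [(418, -8.0, 0.0478), (503, -7.0, 0.1021)]
215 [(416, -8.0, 0.0475), (451, -26.0, 0.0701)]
225 [(414, -8.0, 0.0472), (421, -8.0, 0.0517), (437, -7.0, 0.0621), (449, -25.0, 0.0699)]
265 [(407, -8.0, 0.0465), (441, -24.0, 0.0695)]
272 [(334, 7.0, -0.0025), (406, -10.0, 0.0465), (439, -26.0, 0.069)]
```

View pics/wrist4.png

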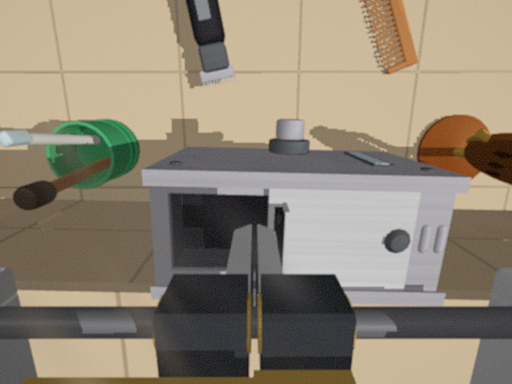

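View pics/crop4.png

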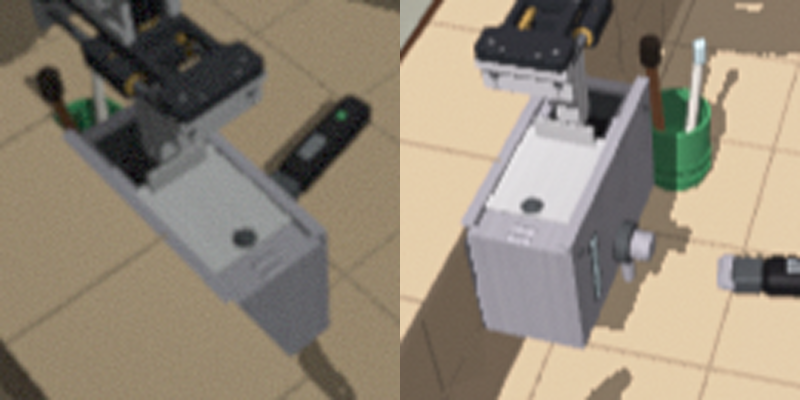

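arm_command(plan=[1,0,0.005,0,0,1,0,0.01,0,0,1,0,0.015,0,0,1,0,0.02,0,0,1,0,0.024,0,0,1,0,0.026,0,0,1,0,0.026,0,0,1,0,0.026,0,0,1,0,0.026,0,0])

```text
time_s: 10.65
ee_pos: [0.6279, -0.0462, 0.4299]
eef_rot: [3.141, -0.0, 3.14]
force: [0.7, -0.9, 0.5]
grip_width: 0.0009
```

arm_command(plan=[1,0,0.002,0,0,1,0,0.004,0,0,1,0,0.004,0,0])

```text
time_s: 10.95
ee_pos: [0.6279, -0.0447, 0.4298]
eef_rot: [-3.142, -0.0, 3.14]
force: [-0.5, -0.5, 0.8]
grip_width: -0.0002
```

```bash
python3 look.py 5; python3 meas.py pics/wrist5.png
```

```text
{'time_s': np.float64(10.95), 'ee_pos': array([ 0.6279, -0.0447,  0.4298]), 'force': array([-0.5343, -0.5164,  0.8374]), 'eef_rot': array([-3.1416, -0.    ,  3.1402])}
dome [(array([242.9, 400.1]), 0.67, array([0.6338, 0.0514, 0.225 ]))]
cover_edge [(array([241.8, 410.9]), 0.6, array([0.633 , 0.0584, 0.225 ]))]
left_end [(array([243. , 433.6]), 0.75, array([0.6339, 0.0735, 0.225 ]))]
205 [(418, -8.0, 0.0598), (497, 7.0, 0.1102)]
215 [(416, -9.0, 0.0594), (433, -24.0, 0.0704)]
225 [(414, -8.0, 0.0591), (432, -23.0, 0.0708)]
265 [(407, -9.0, 0.0584), (424, -24.0, 0.0699)]
272 [(334, 8.0, 0.0094), (406, -10.0, 0.0584), (422, -25.0, 0.0693)]
```

arm_command(plan=[1,0,0.002,0,0,1,0,0.004,0,0,1,0,0.005,0,0,1,0,0.005,0,0])

```text
time_s: 11.7
ee_pos: [0.628, -0.0426, 0.4299]
eef_rot: [3.142, 0.0, 3.14]
force: [0.4, -1.8, 0.1]
grip_width: 0.0001
```

arm_command(plan=[1,0,0.002,0,0,1,0,0.004,0,0,1,0,0.004,0,0])

```text
time_s: 12.0
ee_pos: [0.628, -0.041, 0.4299]
eef_rot: [3.141, 0.0, 3.14]
force: [-0.2, -0.9, 0.4]
grip_width: 0.0003
```

arm_command(plan=[1,0,0.001,0,0,1,0,0.003,0,0,1,0,0.003,0,0])

```text
time_s: 12.3
ee_pos: [0.628, -0.0401, 0.4299]
eef_rot: [-3.141, 0.0, 3.14]
force: [0.5, -4.1, 0.6]
grip_width: 0.0005
```

arm_command(plan=[1,0,0.001,0,0,1,0,0.002,0,0,1,0,0.002,0,0])

```text
time_s: 12.6
ee_pos: [0.628, -0.0394, 0.4299]
eef_rot: [-3.141, 0.0, 3.14]
force: [1.2, -4.9, -0.1]
grip_width: 0.0008
```

arm_command(plan=[1,0,0.001,0,0,1,0,0.003,0,0,1,0,0.003,0,0])

```text
time_s: 12.9
ee_pos: [0.628, -0.0381, 0.4299]
eef_rot: [-3.141, 0.0, 3.14]
force: [1.4, -3.0, 0.1]
grip_width: 0.0002
```

arm_command(plan=[1,0,0.001,0,0,1,0,0.003,0,0,1,0,0.003,0,0])

```text
time_s: 13.2
ee_pos: [0.628, -0.0365, 0.4298]
eef_rot: [3.141, 0.0, 3.14]
force: [1.4, -1.5, -0.8]
grip_width: 0.0005
```

arm_command(plan=[1,0,0.001,0,0,1,0,0.003,0,0,1,0,0.003,0,0])

```text
time_s: 13.5
ee_pos: [0.6279, -0.0353, 0.4298]
eef_rot: [3.141, -0.0, 3.14]
force: [-0.6, -0.5, -0.3]
grip_width: 0.0004
```

arm_command(plan=[1,0,0.001,0,0,1,0,0.002,0,0,1,0,0.002,0,0])

```text
time_s: 13.8
ee_pos: [0.6279, -0.0346, 0.4298]
eef_rot: [3.141, -0.0, 3.14]
force: [0.6, 0.2, -0.8]
grip_width: 0.0004
```

```bash
python3 look.py 6; python3 meas.py pics/wrist6.png
```

```text
{'time_s': np.float64(13.8), 'ee_pos': array([ 0.6279, -0.0346,  0.4298]), 'force': array([ 0.638 ,  0.1631, -0.7803]), 'eef_rot': array([ 3.1413e+00, -2.0000e-04,  3.1403e+00])}
dome [(array([241.4, 396.6]), 0.7, array([0.6326, 0.0589, 0.225 ]))]
cover_edge [(array([244.8, 413.1]), 0.96, array([0.6351, 0.0702, 0.225 ]))]
left_end [(array([244.5, 420.6]), 0.77, array([0.6349, 0.0751, 0.225 ]))]
205 [(418, -7.0, 0.0698), (487, -9.0, 0.1138)]
215 [(418, -27.0, 0.0707)]
225 [(416, -28.0, 0.0704)]
265 [(409, -28.0, 0.0698)]
272 [(334, 8.0, 0.0194), (408, -28.0, 0.0698)]
```

arm_command(plan=[1,0,0.001,0,0,1,0,0.002,0,0,1,0,0.002,0,0])

```text
time_s: 14.45
ee_pos: [0.6279, -0.0339, 0.4298]
eef_rot: [-3.142, -0.0, 3.14]
force: [0.7, -0.9, -0.1]
grip_width: 0.0004
```

```bash
python3 look.py 7; python3 meas.py pics/wrist7.png
```

```text
{'time_s': np.float64(14.45), 'ee_pos': array([ 0.6279, -0.0339,  0.4298]), 'force': array([ 0.6883, -0.8621, -0.078 ]), 'eef_rot': array([-3.1416, -0.    ,  3.1402])}
dome [(array([242.2, 393.5]), 0.94, array([0.6333, 0.0577, 0.225 ])), (array([149.3,  96.7]), 0.3, array([ 0.5719, -0.1301,  0.225 ]))]
cover_edge [(array([241. , 410.6]), 0.95, array([0.6324, 0.0689, 0.225 ]))]
left_end [(array([244.4, 419.1]), 0.94, array([0.6349, 0.0748, 0.225 ]))]
205 [(487, -8.0, 0.1146)]
215 [(417, -32.0, 0.0709)]
225 [(415, -32.0, 0.0705)]
265 [(408, -33.0, 0.0699)]
272 [(334, 8.0, 0.0202), (407, -33.0, 0.0699)]
```

```bash
cat > dome.py <<'E'
import cv2,sys,numpy as np
for k in sys.argv[1:]:
    g=cv2.cvtColor(cv2.imread(f"pics/wrist{k}.png"),cv2.COLOR_BGR2GRAY).astype(float)[226:256,375:440]
    w=np.clip(120-g,0,None); w[:, 50:]=0
    ys,xs=np.mgrid[226:256,375:440]
    print(k,(w*xs).sum()/w.sum(),(w*ys).sum()/w.sum(),w.sum())
E
python3 dome.py 4 5 6 7
python3 - <<'E'
import cv2
ims=[cv2.resize(cv2.imread(f"pics/wrist{k}.png")[140:300,280:480],(400,320),interpolation=cv2.INTER_CUBIC) for k in (5,7)]
cv2.imwrite("pics/cmp7.png",cv2.hconcat(ims))
E
```

```text
4 394.60040231925217 240.50278073600757 16902.0
5 394.596004842615 240.7441283292978 16520.0
6 400.81686526122826 241.32520623281394 21820.0
7 401.1861108591128 241.19123650548852 22046.0
```

View pics/cmp7.png

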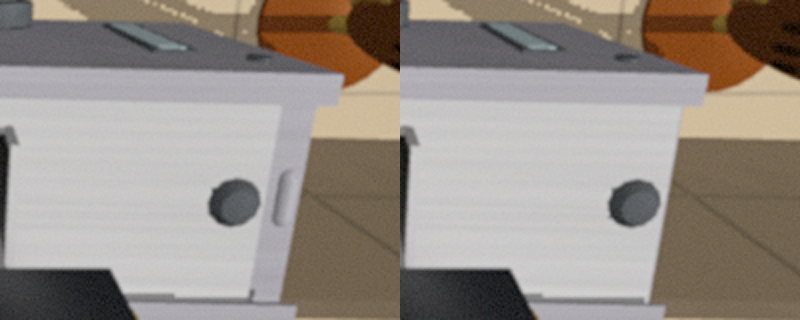

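arm_command(plan=[1,0,0.001,0,0,1,0,0.002,0,0,1,0,0.002,0,0])

```text
time_s: 15.1
ee_pos: [0.6279, -0.033, 0.4299]
eef_rot: [3.142, 0.0, 3.14]
force: [-0.6, -0.3, 0.2]
grip_width: 0.0003
```

```bash
sed -i 's/50:\]/33:]/' dome.py; python3 look.py 8; python3 meas.py pics/wrist8.png; python3 dome.py 4 5 6 7 8
```

```text
{'time_s': np.float64(15.1), 'ee_pos': array([ 0.6279, -0.033 ,  0.4299]), 'force': array([-0.6464, -0.2967,  0.1741]), 'eef_rot': array([3.1416, 0.    , 3.1402])}
dome [(array([244.6, 397.8]), 0.83, array([0.635 , 0.0615, 0.225 ])), (array([240.6, 417.2]), 0.57, array([0.6321, 0.074 , 0.225 ]))]
cover_edge [(array([243. , 415.1]), 0.73, array([0.6339, 0.0728, 0.225 ]))]
left_end [(array([243.2, 418.8]), 0.64, array([0.634 , 0.0753, 0.225 ]))]
205 [(291, 22.0, -0.0098), (486, -8.0, 0.1147)]
215 [(421, -33.0, 0.0742)]
225 [(419, -34.0, 0.0739)]
265 [(411, -32.0, 0.0727)]
272 [(334, 8.0, 0.021), (410, -34.0, 0.0727)]
4 394.2427777106249 240.5306418469721 16546.0
5 394.3282240689443 240.7689135118498 16245.0
6 394.2158049023888 241.33948730742844 16033.0
7 394.2103861517976 241.18908122503328 15771.0
8 397.1538302846926 241.49931233667996 14542.0
```

The cover jumped about 3 mm ahead of the fingers, so it has clicked. I'm backing off now.

arm_command(plan=[1,0,-0.01,0,0,1,0,-0.025,0,0,1,0,-0.04,0,0,1,0,-0.04,0,0,1,0,-0.04,0.04,0,1,0,-0.04,0.1,0,1,0,-0.04,0.2,0,1,0,-0.04,0.3,0,1,0,-0.04,0.3,0,1,-0.1,-0.04,0.3,0,1,-0.2,-0.04,0.3,0,1,-0.3,-0.04,0.3,0,1,-0.3,-0.04,0.3,0,1,-0.3,-0.04,0.3,0])

```text
time_s: 16.85
ee_pos: [0.5076, -0.0491, 0.5502]
eef_rot: [-3.141, 0.001, 3.14]
force: [0.3, 0.2, 0.4]
grip_width: 0.0006
```

```bash
python3 look.py 9
python3 - <<'E'
from h import *
for c in ["scene","side","wrist"]:
  vision.camera(c)
  for n in ["dome","cover_edge","left_end","pad_face"]:
    print(n,c,[(np.round(r["at"],1),round(r["confidence"],2),onz(c,r["at"],.225).round(4)) for r in vision.pinpoint(n,c)][:1])
E
```

```text
{'time_s': np.float64(16.85), 'ee_pos': array([ 0.5076, -0.0491,  0.5502]), 'force': array([0.3337, 0.2073, 0.361 ]), 'eef_rot': array([-3.1414e+00,  1.1000e-03,  3.1399e+00])}
dome scene [(array([225.1, 229.9]), 0.55, array([0.6288, 0.0545, 0.225 ]))]
cover_edge scene [(array([233.2, 235.8]), 0.63, array([0.6335, 0.0788, 0.225 ]))]
left_end scene [(array([229.6, 234.7]), 0.56, array([0.6291, 0.0703, 0.225 ]))]
pad_face scene [(array([309.1, 288. ]), 0.38, array([0.6745, 0.2671, 0.225 ]))]
dome side [(array([191.2, 198.7]), 0.58, array([0.6479, 0.0574, 0.225 ]))]
cover_edge side [(array([196.4, 202. ]), 0.72, array([0.6346, 0.0712, 0.225 ]))]
left_end side [(array([197., 201.]), 0.6, array([0.6362, 0.0735, 0.225 ]))]
pad_face side [(array([169.7, 216.1]), 0.66, array([ 0.631 , -0.0218,  0.225 ]))]
dome wrist [(array([296.7, 352.4]), 0.74, array([0.6351, 0.0633, 0.225 ]))]
cover_edge wrist [(array([294.8, 361.9]), 0.84, array([0.6326, 0.074 , 0.225 ]))]
left_end wrist [(array([299. , 363.3]), 0.76, array([0.6381, 0.0761, 0.225 ]))]
pad_face wrist []
```

View pics/crop9.png

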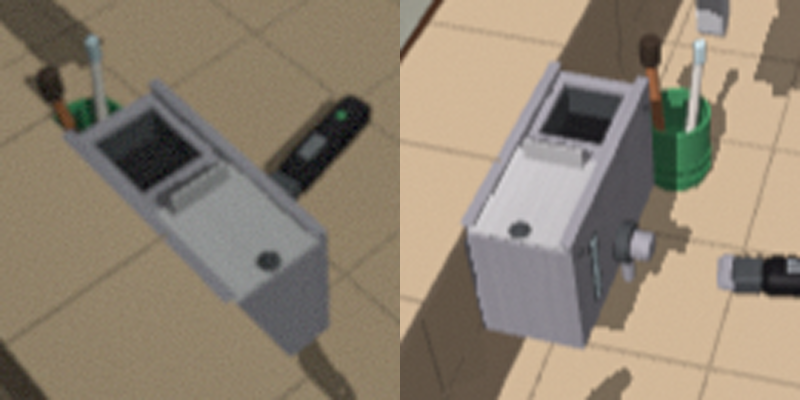

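View pics/wrist9.png

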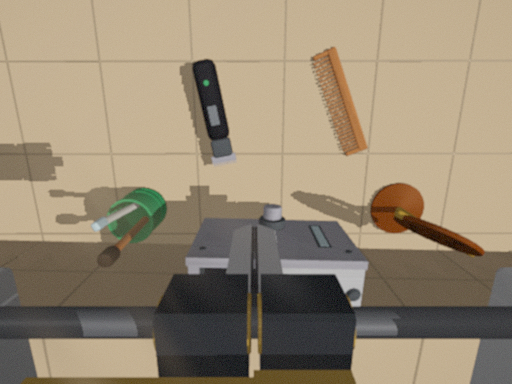

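The pictures show the mouth fully open and the cover edge flush with the tank's left end: scene crop around (290,270), side crop around (520,245). The counter items are where they were and the hand is clear.

```bash
python3 -c "
from station import job; print(job.hand_in())"
```

```text
the job is handed in; nothing more can be done
None
```

The cover is open in its catch and the job is handed in. I pushed the pad to the left with the closed fingertips from about joint 0.024, slowing to steps of about 1 mm before the rib. I stopped as soon as the cover jumped ahead into the catch, then backed off, lifted and moved the hand clear.

- **Force:** the force readings at the rib peaked at about 5 N and fell to near zero over the crest. They were taken at the end of each step, so the true peak may have been a little higher.
- **Click:** the wrist picture showed the cover moving about 3 mm ahead of the fingers.
- **Flush edge:** in the wrist picture the cover edge is at y ≈ 0.074 m and the tank's left end at about 0.073–0.076 m. The side camera agrees within about 2 mm.
- **Disagreement:** the scene camera's network put the edge about 8 mm past the tank end (0.079 against 0.070 m). It has scattered by several millimetres throughout, and the picture itself shows the edge flush.
- **Surroundings:** the counter items looked undisturbed in the last pictures. Total time was about 17 s.

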